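# Refit the tap plug of the washed drink dispenser

### The job

The drink dispenser has been washed: take its tap plug off the wooden draining stand, stand it loosely in the bore of the tap with its wing along the spout, and let go. Then take it again by the flat sides of the wing and press it down while turning it a quarter turn, until its collar is fully home on the rim and the wing lies across the spout, between the two ears, and it holds by itself when let go. Do not ram it in, turning is what lets it sink: never press with more than 35 N. And leave the other things on the worktop in place.

Things in the scene. Friction and masses are not known exactly. Their poses are not given: they have to be found in the camera images.
- plug: Loose tap plug, about 0.3 kg, 112 mm tall, upright; origin at its lower tip's centre, z up its axis, x along its wing (a half turn makes no difference). From the tip up: steel shank 60 mm long, tapering from 23 mm diameter at its top to 12 mm; collar 36 mm wide, 6 mm thick; stem 14 mm wide; black wing handle 66 mm long (x), 14 mm thick (y), 30 mm high. At the start it hangs in the stand by its collar.
- plug_collar (a point): Centre of the underside of the plug's collar, 60 mm above its tip; axes as the plug's.
- plug_wing (a point): Centre of the plug's wing, 97 mm above its tip; axes as the plug's: x along the wing (ends 66 mm apart), y across its flat sides (14 mm apart); the wing reaches 15 mm up and down from here.
- stand: Wooden draining stand, fixed, 74 x 74 mm, its plate 75 mm high with a 29 mm hole for the plug; origin at the centre of its underside, z up, x along the plug's wing. Two uprights (26 mm long in x, 12 mm thick, 125 mm high, inner faces at y = +-20.5 mm) stand close to the wing's flat sides, so that there it can only be taken by the wing's two ends.
- dispenser: Fixed drink dispenser; origin on the bore's axis at worktop height, z up; the spout points to -x (its end at x = -67 mm). Round steel tank, 142 mm wide, 158 mm high, centre at x = +185 mm; tap body 55 mm wide on the axis. Two upright ears, 14 mm wide in x, inner faces at y = +-46 mm, 134 mm high: too close for fingers at the wing's ends when it is across, room enough (39 mm) beside its flat sides.
- bore (a point): Centre of the bore's 27 mm wide mouth, on the tap's rim 85 mm above the worktop; axes as the dispenser's. Six sprung white jaws form the taper: set in loosely the plug stops with its collar 10 to 13 mm above the rim. Deeper it jams ever tighter and stays where left: straight down takes over 35 N, while turning (one slow turn, or to and fro) 10 to 25 N and 0.6 N m. Home, the collar lies on the rim.
- stapler: stapler, 136 x 36 x 43 mm, bystander; origin at the centre of its underside
- tape_masking: roll of masking tape lying flat, 103 x 101 x 25 mm, bystander; origin at the centre of its underside
- calculator: desk calculator, 138 x 84 x 20 mm, bystander; origin at the centre of its underside
- rubber_stamp: wooden stamp with a knob, 29 x 60 x 75 mm, bystander; origin at the centre of its underside
- seat (a joint): The cage that carries the tap's jaws rests on a stiff spring inside the tap  how far it is pushed down, in m (0 at rest, 0.000875 at 35 N; the reading is noisy).
There are look-alikes about, which are no part of the job. What is shaped like the plug but yellow is not meant.

How it is judged:
On the way:
1. the plug stands loosely in the bore, collar 5 to 15 mm above the rim, wing along the spout within 0.4 rad, let go (horizontal distance between plug_collar and bore below 0.005 m and z of plug_collar in the frame of bore between 0.005 and 0.015 m and angle between the x axis of plug and the x axis of dispenser, either way round below 0.4 rad and contact force between the fingers and plug below 0.1 N), for 0.2 s.
At the end, for the whole second after the job is handed in: The plug stands in the bore by itself, at rest and upright (within 0.06 rad), centred within 3 mm, its collar less than 2 mm above the rim, its wing across the spout within 0.2 rad (horizontal distance between plug_collar and bore below 0.003 m and z of plug_collar in the frame of bore below 0.002 m and angle between the x axis of plug and the y axis of dispenser, either way round below 0.2 rad and angle between plug's own z axis and vertical below 0.06 rad and linear speed of plug below 0.01 m/s); the robot touches nothing.
It fails at once if the plug is pressed into the jaws with more than 35 N (value of joint seat above 0.000875 m).
It fails at once if a bystander is moved by more than 30 mm (distance of any of stapler, tape_masking, calculator, rubber_stamp from where it was at the start of the episode above 0.03 m).
It also fails if it takes over 72 s, if anything falls off the work surface, if the arm or the gripper's body presses on something with over 40 N, if the wrist force passes 120 N, or if a joint passes its speed limit or range.

### The arm

A 6-joint arm with a two-finger parallel gripper is mounted at the origin on a cart in front of the work surface, level with it; the furniture and walls round the work are solid. World frame = base frame: x ahead of the robot, y to its left, z up, the work surface at z = 0. Lengths are in m, angles in rad, forces in N, time in s.
With the tool pointing down it reaches from about 0.25 to 0.725 m from the base axis. Payload 4 kg.
Tool frame: the origin (TCP) lies midway between the tips of the shut fingers; the grasp point (between the pads) lies 19 mm behind it (bot.grasp_offset is the distance from the TCP to the grasp point, in m); z points along the fingers, y is the direction in which the jaws open and shut (so a half turn about z gives the same grasp; the last joint's range is limited). The gripper opens to 85 mm and grips with 20 to 120 N. Pads are 22 mm wide; open, the fingers measure 114 mm over their backs; the gripper's body (76 mm by 85 mm) begins 54 mm behind the grasp point. The pads swing forward as they close: fully open they stand 13 mm farther back than shut.
Start: joints at [1.296, 0.241, 0.005, 1.335, 0, 1.571], TCP at [0.136, 0.481, 0.231] pointing down, gripper open.
Joint ranges: [-2.72, 2.72], [-1.05, 1.87], [-1.09, 1.28], [-1.99, 2.15], [-1.42, 1.44], [-3.14, 3.14]. Speed limits (rad/s): [2.79, 2.79, 3.14, 3.14, 3.14, 3.14].

### API

Orientations are given as a unit quaternion [x, y, z, w].
In Python, from workcell import sensors, optics, bot gives the robot as it stands.
- The arm moves only by the tool apply_moves, never from a script. Its argument "plan" is one flat list of numbers, 6 for each row, row after row: the shift along the tool's x, y, z in m, then the turn, a rotation vector about the tool's x, y, z in rad. In form: [tx, ty, tz, ax, ay, az, tx, ty, tz, ax, ay, az, ...]. A call has 1 to 12 rows; each row is the pose to reach, as a shift and turn from the pose commanded when the call began, along the tool's axes at that moment; what a row does not reach only later rows make up. A row lasts 1/12 s, in which the tool goes at most 41.7 mm and 7.16 degrees, less where a joint would pass 70% of its speed; a pose out of reach is approached as far as the arm can. A call with a gripper value outside its range is refused whole. "grip" is the finger opening in m, from 0 to 0.0854, set as the call begins (left out, the last holds). The fingers move at their own pace and stop on an object; the grip force is fixed at half the most. Time passes only in rows, so rows that repeat a pose let the fingers close. It gives the time, the measured TCP pose, the force and the opening at its end, in the units of the state.
- sensors.get_obs(): the state, without advancing time (a new reading comes with each control period).
- optics.camera(name): name is "side" or "top"; returns a dict with "pixels" (384x512x3 uint8, red, green, blue), "fx", "fy", "cx", "cy" (pixels), "pose" (4x4, takes a point from camera to world coordinates). Camera axes: x right, y up, looking along -z (the intrinsics and any distortion apply to the point x, -y, -z); pixel columns grow to the right and rows downward; lengths in m; the calibration is good to about 2 mm. A picture is of the moment at which its call begins. There is no depth.
- bot.job_done(): hands the job in, once; it reports no verdict.
The state is a dict: "clock": time; "joint_pos": joint angles; "joint_vel": joint speeds; "tau": joint torques, N m; "eef_pos": TCP position; "tool_rot": TCP orientation; "ft_force": force on the tool from outside, world axes, zero at the start; "ft_torque": the same for the moment, N m; "grip_width": finger opening in m.
Only numpy, scipy, OpenCV 4.12 (cv2) and the standard library are available. Lean on these libraries where they do the work, as an engineer would, in place of code of your own. Each camera call takes 0.05 s, during which the arm holds its last target.

## Working session

There is one attempt and no reset: what is moved stays moved. The work goes in short steps, Python scripts to look and compute and a tool call to move; the robot and the scene stay as the last step left them, time stands still between calls to the robot, and variables do not carry over. Pictures are saved under pics/ and viewed, and the job is handed in when it is done.

Besides the shell and the picture viewer there is one more tool, called after "Emit:" in YAML: its name, and indented under it one key for each argument. apply_moves: Moves the arm, as the interface text tells. Its arguments: {"type":"object","properties":{"plan":{"type":"array","items":{"type":"number"}},"grip":{"type":"number"}},"required":["plan"]}

```bash
mkdir -p pics; ls; python3 - <<'E'
from workcell import sensors, optics, bot
import cv2,numpy as np
print(sensors.get_obs())
for n in("side","top"):
    c=optics.camera(n); cv2.imwrite(f"pics/{n}0.png",c["pixels"][:,:,::-1])
    print(n,{k:v for k,v in c.items() if k!="pixels"})
    np.savez(f"{n}0.npz",**{k:v for k,v in c.items() })
print(bot.grasp_offset)
E
```

```text
pics
{'clock': 0.0, 'joint_pos': array([ 1.29597254e+00,  2.41430292e-01,  3.73594028e-03,  1.33524994e+00,
       -3.95644177e-06,  1.57077516e+00]), 'joint_vel': array([ 0.00133571,  0.00126482, -0.00076706, -0.00141797, -0.00037079,
        0.0005118 ]), 'tau': array([-5.88817184e-04, -3.72320902e+01,  2.52405918e+01,  1.70965731e-02,
       -4.46092315e-05, -1.31344279e-05]), 'eef_pos': array([0.13551421, 0.48061336, 0.23040882]), 'tool_rot': array([ 1.36969303e-01,  9.90574710e-01, -1.06412767e-03, -1.45165567e-04]), 'ft_force': array([-0.46535419, -0.83140695, -0.01456825]), 'ft_torque': array([-0.02289008,  0.00930884,  0.03458747]), 'grip_width': 0.08528064704027212}
side {'fx': 499.5223940945736, 'fy': 499.5223940945736, 'cx': 258.0487206456031, 'cy': 190.75416264958187, 'pose': array([[-0.99183654,  0.08662582, -0.09357478,  0.37303853],
       [-0.12640752, -0.57139392,  0.81088231,  0.91323012],
       [ 0.01677528,  0.81609126,  0.57767953,  0.79291984],
       [ 0.        ,  0.        ,  0.        ,  1.        ]])}
top {'fx': 371.93142363002937, 'fy': 371.93142363002937, 'cx': 253.41313290171843, 'cy': 198.8276069507433, 'pose': array([[ 0.00398648,  0.99478876, -0.10187947,  0.38848089],
       [-0.99998847,  0.00369314, -0.00306767, -0.08095051],
       [-0.00267543,  0.10189052,  0.99479202,  1.17867985],
       [ 0.        ,  0.        ,  0.        ,  1.        ]])}
0.0187
```

View pics/side0.png

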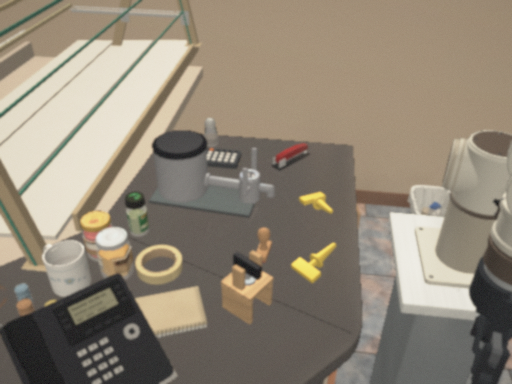

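View pics/top0.png

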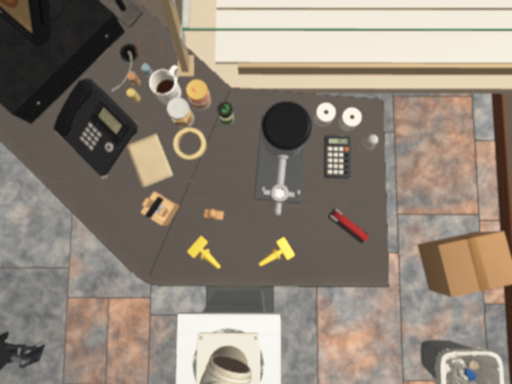

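Candidates for the plug:
- Black wing in the wooden stand: side (247,265), top (158,208).
- Yellow plug-like items: side (317,202) and (315,262), top (277,252) and (204,252). Excluded by colour.
- Rubber stamp with wooden knob: side (262,245), top (214,214).

I choose the black wing in the stand and will check it in a crop.

```bash
python3 - <<'E'
import cv2
s=cv2.imread("pics/side0.png");t=cv2.imread("pics/top0.png")
def crop(im,x,y,w,h,k,n): cv2.imwrite(n,cv2.resize(im[y:y+h,x:x+w],None,fx=k,fy=k,interpolation=cv2.INTER_CUBIC))
import numpy as np
a=cv2.resize(s[220:330,200:310],(390,390),interpolation=3);b=cv2.resize(t[180:235,130:185],(390,390),interpolation=3)
cv2.imwrite("pics/stand.png",np.hstack([a,b]))
a=cv2.resize(s[130:220,190:290],(390,351),interpolation=3);b=cv2.resize(t[140:220,235:325],(395,351),interpolation=3)
cv2.imwrite("pics/disp.png",np.hstack([a,b]))
E
```

```text
(no output)
```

View pics/stand.png

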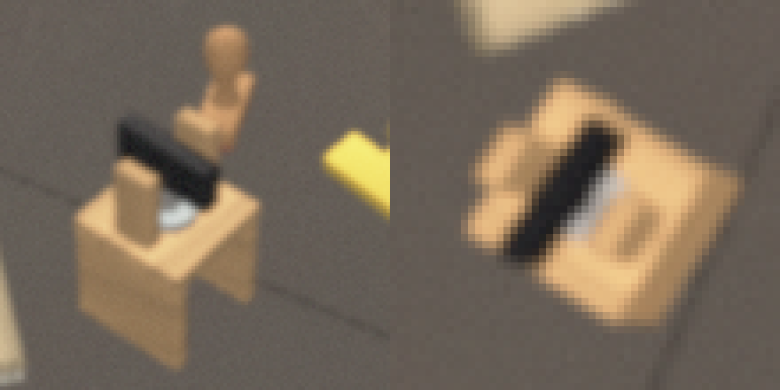

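View pics/disp.png

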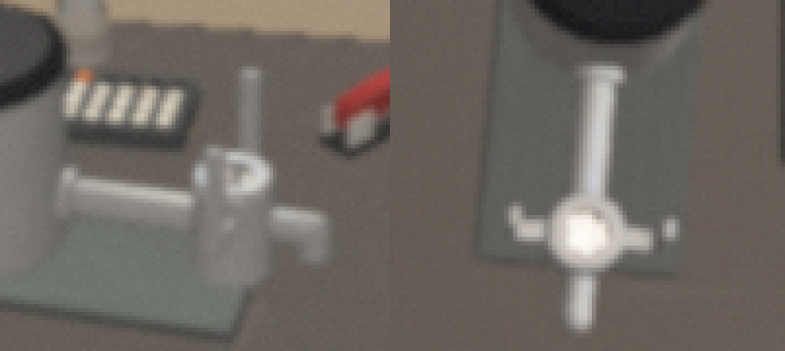

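The crop confirms it: black wing in the stand, with the stand's uprights beside its flat sides. The dispenser's spout points down in the top view (row ~218), and the bore is at about (279,193). Next I measure.

```bash
cat > h.py <<'E'
import numpy as np,cv2
def ray(c,u,v):
    P=np.array(c["pose"]);d=P[:3,:3]@np.array([(u-c["cx"])/c["fx"],-(v-c["cy"])/c["fy"],-1.]);return P[:3,3],d/np.linalg.norm(d)
def plane(c,u,v,z):
    o,d=ray(c,u,v);return o+d*(z-o[2])/d[2]
def proj(c,p):
    P=np.array(c["pose"]);q=P[:3,:3].T@(np.array(p)-P[:3,3]);return c["cx"]+c["fx"]*q[0]/-q[2],c["cy"]+c["fy"]*q[1]/q[2]
def tri(r1,r2):
    (a,d),(b,e)=r1,r2
    A=np.stack([d,-e],1);s=np.linalg.lstsq(A,b-a,rcond=None)[0]
    p,q=a+s[0]*d,b+s[1]*e;return (p+q)/2,np.linalg.norm(p-q)
def blob(c,mask,roi):
    x,y,w,h=roi;m=np.zeros(mask.shape,np.uint8);m[y:y+h,x:x+w]=mask[y:y+h,x:x+w]
    n,l,st,ce=cv2.connectedComponentsWithStats(m);i=1+np.argmax(st[1:,4]);return (l==i).astype(np.uint8),ce[i],st[i]
def axis(m):
    M=cv2.moments(m,True);return .5*np.arctan2(2*M["mu11"],M["mu20"]-M["mu02"])
E
python3 - <<'E'
from h import *
T=dict(np.load("top0.npz"));S=dict(np.load("side0.npz"))
gt=T["pixels"].astype(int).max(2);gs=S["pixels"].astype(int).max(2)
R=[]
for c,g,roi,nm in((T,gt,(140,190,40,40),"top"),(S,gs,(225,245,45,40),"side")):
    for th in(70,85):
        m,ce,st=blob(c,(g<th).astype(np.uint8),roi);a=axis(m)
        print(nm,th,ce,st,cv2.minAreaRect(cv2.findNonZero(m)))
        p=plane(c,*ce,.112);q=plane(c,ce[0]+5*np.cos(a),ce[1]+5*np.sin(a),.112)
        print(p,np.arctan2(*(q-p)[1::-1]))
    R.append(ray(c,*ce))
print("tri",tri(*R))
# lid
m,ce,st=blob(T,(gt<50).astype(np.uint8),(255,95,65,60));(u,v),(a,b),_=cv2.fitEllipse(cv2.findContours(m,0,1)[0][0]);print("lid",u,v,a,b,plane(T,u,v,.158))
# bore: bright
mm=gt[180:206,265:293];print(mm)
E
```

```text
top 70 [153.64285714 207.09183673] [146 198  16  19  98] ((153.576904296875, 207.38461303710938), (4.714951515197754, 21.63330841064453), 33.690067291259766)
[0.47274367 0.20943009 0.112     ] -0.5959713377593736
top 85 [153.51304348 207.33043478] [146 198  16  20 115] ((153.27999877929688, 207.4600067138672), (5.400000095367432, 22.800003051757812), 36.869895935058594)
[0.47205355 0.20978241 0.112     ] -0.5915634394139335
side 70 [247.23875433 265.98615917] [233 254  29  24 289] ((245.87521362304688, 265.7392272949219), (32.76509094238281, 11.756885528564453), 27.552810668945312)
[0.47211589 0.21177633 0.112     ] 2.536014853852353
side 85 [246.95148248 264.77897574] [232 253  31  26 371] ((246.06497192382812, 264.89892578125), (33.76730728149414, 13.21851921081543), 32.7352294921875)
[0.47315366 0.20853247 0.112     ] 2.481707499362046
tri (array([0.47249273, 0.20955796, 0.11296945]), np.float64(0.0010286347581586778))
lid 285.3787536621094 125.49462127685547 45.69700622558594 47.126426696777344 [ 0.70084379 -0.16695331  0.158     ]
[[ 95  97  97  96  96  96  97  97  97  97  99 10
[... 2294 characters left out ...]
 92  92  93  91  86  90  90  95 101 119 139 159 168 176 180 180 177 173
  163 143 121 102  92  92  94  93  96  95]
 [100 100 100  98  94  96  96  92  91  98 110 123 137 147 155 150 146 140
  129 111  94  86  89  89  89  88  88  89]
 [103 102 103  99 100  99 102  99  94  95 103 119 136 146 152 145 130 116
  106  99  93  93  92  94  88  87  85  88]
 [105 100 102 101 104 102 100 102  99  98 111 133 155 170 178 170 145 116
  102 100 100 100 101 100  98  92  93  95]
 [103 103 101 102 101 103 101 102  98  99 117 140 167 188 195 186 159 124
  101 101 103 102 101 102 102 101 103 101]
 [101 103 103 103 101 101 101 101  99 103 117 146 172 194 202 191 160 120
  103 102 102 104 104 104 104 105 105 105]]
```

```bash
python3 - <<'E'
from h import *
from scipy.optimize import least_squares
T=dict(np.load("top0.npz"));S=dict(np.load("side0.npz"))
g=cv2.cvtColor(T["pixels"],cv2.COLOR_RGB2GRAY).astype(np.float32)
# radial edge profile about guess, top view rim (outer)
c0=np.array([279.,192.5])
from scipy.ndimage import map_coordinates
pts=[]
for th in np.radians(np.arange(0,360,6)):
    r=np.arange(3,14,.1);p=map_coordinates(g,[c0[1]+r*np.sin(th),c0[0]+r*np.cos(th)],order=1)
    k=np.where((p[:-1]>150)&(p[1:]<=150))[0]
    rr=r[k[0]] if len(k) else np.nan
    pts.append((round(np.degrees(th)),round(float(rr),1)))
print(pts)
# spout & pipe centrelines: rows
for v in list(range(160,182,3))+list(range(203,214,2)):
    row=g[v,268:295]-100;row[row<25]=0;print(v,268+(row*np.arange(27)).sum()/row.sum())
m=np.hstack([cv2.resize(S["pixels"][150:215,215:285],(420,390),interpolation=cv2.INTER_CUBIC),cv2.resize(T["pixels"][172:222,256:303],(367,390),interpolation=cv2.INTER_CUBIC)])
cv2.imwrite("pics/bore.png",m[:,:,::-1])
E
```

```text
[(0, nan), (6, nan), (12, nan), (18, 11.8), (24, 9.6), (30, 9.2), (36, 9.0), (42, 8.9), (48, 8.8), (54, 8.7), (60, 8.7), (66, 8.6), (72, 8.5), (78, 8.4), (84, 8.4), (90, 9.4), (96, 8.3), (102, 8.2), (108, 8.1), (114, 8.1), (120, 8.1), (126, 8.1), (132, 8.0), (138, 8.0), (144, 8.1), (150, 8.1), (156, 8.2), (162, 8.2), (168, 8.2), (174, 8.2), (180, 8.4), (186, 8.4), (192, 8.1), (198, 8.1), (204, 8.1), (210, 8.1), (216, 8.1), (222, 8.2), (228, 8.3), (234, 8.4), (240, 8.4), (246, 8.5), (252, 8.6), (258, 9.1), (264, 11.3), (270, nan), (276, nan), (282, nan), (288, nan), (294, 10.9), (300, 9.3), (306, 9.0), (312, 9.1), (318, 9.2), (324, 9.1), (330, 9.1), (336, 9.1), (342, 9.1), (348, 9.3), (354, 10.2)]
160 282.6940298507463
163 282.5877192982456
166 282.1743119266055
169 281.81085814360773
172 281.6271186440678
175 281.2607142857143
178 281.0813743218807
181 280.68466898954705
203 278.68955223880596
205 278.65848214285717
207 278.490990990991
209 278.15714285714284
211 278.10647181628394
213 278.12420382165607
```

View pics/bore.png

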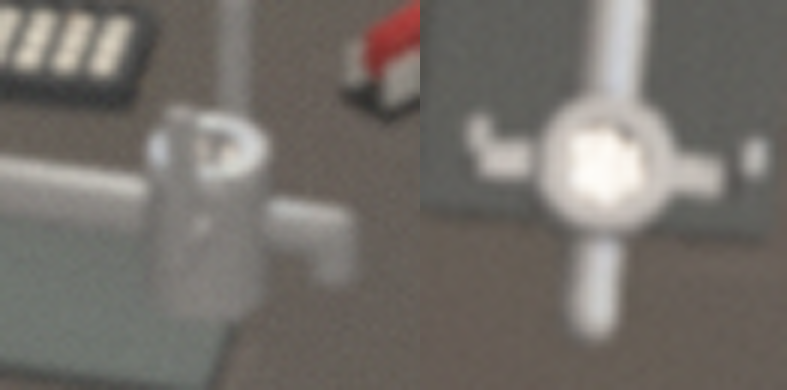

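```bash
python3 - <<'E'
from h import *
T=dict(np.load("top0.npz"));S=dict(np.load("side0.npz"))
b=plane(T,279.55,192.2,.085);l=plane(T,285.38,125.5,.158)
print("bore",b,"side proj",proj(S,b)); d=l-b;print(np.linalg.norm(d[:2]),np.arctan2(d[1],d[0]))
print("bore from side guess",plane(S,249.7,174.5,.085))
# pipe direction
for z in(.06,):
  p=plane(T,282.9,159,z);q=plane(T,278.1,212,z);print("line",np.arctan2(*(p-q)[1::-1]),p,q)
# wing edges top
g=T["pixels"].astype(int).max(2)
print(g[196:220,144:166])
E
```

```text
bore [ 0.52050042 -0.15488453  0.085     ] side proj (np.float64(249.0897340537536), np.float64(173.17369092754106))
0.1807314887808541 -0.0668461398829682
bore from side guess [ 0.51807546 -0.14897737  0.085     ]
line -0.09287864673697482 [ 0.62574661 -0.16713563  0.06      ] [ 0.46344107 -0.15201741  0.06      ]
[[100 104 109 108 109 131 183 225 237 238 238 235 225 194 173 174 189 193
  184 158 129 112]
 [101 119 136 140 139 158 207 233 239 239 238 232 200 145 109 115 144 174
  191 188 172 148]
 [116 148 179 189 184 186 212 229 237 237 236 217 161  94  57  58  88 126
  166 191 205 192]
 [137 180 210 217 209 196 201 213 224 230 222 180 114  56  39  36  45  75
  126 183 220 222]
 [166 205 224 225 215 190 179 188 199 205 177 126  69  40  38  33  36  69
  130 195 227 230]
 [195 222 226 222 200 178 173 172 174 161 127  77  42  35  37  32  47 100
  167 221 234 235]
 [217 228 225 211 185 173 167 168 155 123  77  48  37  37  33  34  76 142
  207 233 236 237]
 [227 228 221 195 172 166 164 156 132  93  53  37  37  34  30  51 103 172
  225 238 238 237]
 [229 226 207 181 167 165 158 136  98  
[... 749 characters left out ...]
2 164 187 191 196 212 225 226
  220 193 175 169]
 [218 191 127  67  37  39  38  34  61 117 169 201 210 206 211 223 227 223
  206 181 170 173]
 [176 146  90  47  38  35  35  47  99 161 209 227 229 227 221 224 226 217
  189 172 172 191]
 [129 105  66  40  37  37  41  75 139 197 228 235 237 236 230 225 224 210
  186 174 185 209]
 [101  88  73  60  52  59  76 117 177 218 229 234 237 238 236 233 229 221
  206 200 212 225]
 [ 99  93  87  82  77  92 115 161 209 227 229 230 233 236 237 238 238 235
  231 230 232 232]
 [ 97 100  99  94  96 108 137 177 219 231 231 229 230 231 235 238 239 240
  241 240 239 228]
 [ 99 100  99  99 100 105 124 159 197 222 228 230 229 228 230 233 236 239
  241 241 236 219]]
```

```bash
cat > mv.py <<'E'
import numpy as np,sys
from scipy.spatial.transform import Rotation as R
from workcell import sensors
def go(pos,jaw):
    o=sensors.get_obs();Q=R.from_quat(o["tool_rot"]);y=np.array([np.cos(jaw),np.sin(jaw),0]);z=np.array([0,0,-1.]);x=np.cross(y,z)
    G=R.from_matrix(np.stack([x,y,z],1))
    print("t",round(o["clock"],2),"tcp",o["eef_pos"].round(4),"q",o["joint_pos"].round(2),"F",o["ft_force"].round(1),"T",o["ft_torque"].round(2),"w",round(o["grip_width"],4))
    m=Q.as_matrix();print("jaw yaw",round(np.arctan2(m[1,1],m[0,1]),3),"tool z",m[:,2].round(3))
    print("shift",Q.inv().apply(np.array(pos)-o["eef_pos"]).round(4),"turn",(Q.inv()*G).as_rotvec().round(4))
if __name__=="__main__":
    a=list(map(float,sys.argv[1:]));go(a[:3],a[3])
E
python3 mv.py .4725 .2095 .18 -.59
```

```text
t 0.1 tcp [0.1355 0.4807 0.2305] q [ 1.3   0.24  0.    1.34 -0.    1.57] F [ 0.3  0.1 -0.5] T [-0.04  0.06 -0.04] w 0.0855
jaw yaw 1.296 tool z [-0.001 -0.002 -1.   ]
shift [-0.3979 -0.1695  0.0508] turn [-1.300e-03  1.800e-03  1.886e+00]
```

Emit:
apply_moves:
  plan: [-0.02,-0.008,0,0,0,0.1,-0.05,-0.021,0,0,0,0.22,-0.085,-0.036,0,0,0,0.34,-0.12,-0.051,0,0,0,0.46,-0.155,-0.066,0,0,0,0.58,-0.19,-0.081,0,0,0,0.7,-0.225,-0.096,0,0,0,0.82,-0.26,-0.111,0,0,0,0.94,-0.295,-0.126,0.01,0,0,1.06,-0.33,-0.141,0.02,0,0,1.18,-0.36,-0.153,0.03,0,0,1.3,-0.38,-0.162,0.03,0,0,1.42]
  grip: 0.0854

```text
clock: 1.1
eef_pos: [0.4583, 0.2194, 0.1988]
tool_rot: [0.752, 0.659, -0.002, -0.0]
ft_force: [-0.0, -0.2, -0.3]
grip_width: 0.0854
```

```bash
python3 mv.py .4725 .2095 .18 -.59
```

```text
t 1.1 tcp [0.4583 0.2194 0.1988] q [ 0.45  0.28 -0.03  1.27 -0.    2.15] F [-0.  -0.2 -0.3] T [-0.01 -0.02 -0.03] w 0.0854
jaw yaw -0.133 tool z [-0.003 -0.002 -1.   ]
shift [-0.0079  0.0155  0.0187] turn [-0.0023  0.0033  0.4574]
```

Emit:
apply_moves:
  plan: [-0.004,0.008,0.005,0,0,0.12,-0.008,0.0155,0.01,0,0.001,0.24,-0.008,0.0155,0.015,-0.001,0.002,0.36,-0.008,0.0155,0.019,-0.002,0.003,0.457,-0.008,0.0155,0.019,-0.002,0.003,0.457,-0.008,0.0155,0.019,-0.002,0.003,0.457]

```text
clock: 1.6
eef_pos: [0.4714, 0.2121, 0.1817]
tool_rot: [0.879, 0.476, 0.001, -0.0]
ft_force: [0.2, 0.4, 0.0]
grip_width: 0.0855
```

```bash
python3 mv.py .4725 .2095 .088 -.59; cat > look.py <<'E'
import sys
from h import *
from workcell import optics
n=sys.argv[1];b=list(map(int,sys.argv[2:10]));o=[]
for nm,(x,y,w,h) in(("side",b[:4]),("top",b[4:])):
    c=optics.camera(nm);np.savez(f"{nm}_{n}.npz",**c)
    o.append(cv2.resize(c["pixels"][y:y+h,x:x+w],(390,390*h//w),interpolation=cv2.INTER_CUBIC)[:390])
H=max(i.shape[0] for i in o);o=[cv2.copyMakeBorder(i,0,H-i.shape[0],0,0,cv2.BORDER_CONSTANT) for i in o]
cv2.imwrite(f"pics/{n}.png",np.hstack(o)[:,:,::-1])
E
python3 look.py above 180 180 140 140 110 160 90 90
```

```text
t 1.6 tcp [0.4714 0.2121 0.1817] q [ 0.42  0.3  -0.05  1.22  0.    2.57] F [0.2 0.4 0. ] T [ 0.01 -0.04 -0.04] w 0.0855
jaw yaw -0.579 tool z [ 0.001  0.001 -1.   ]
shift [-0.0017  0.0023  0.0937] turn [ 0.0004 -0.0019  0.0114]
```

View pics/above.png

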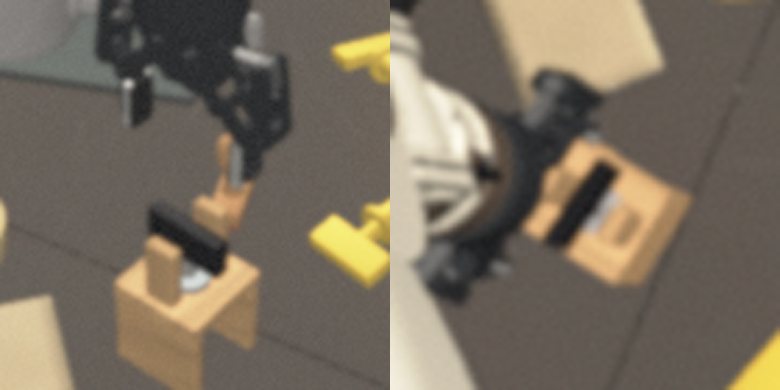

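The gripper is above the stand, with its opening direction along the wing (side (205,215), wing ~(247,265)). Descending.

Emit:
apply_moves:
  plan: [-0.001,0.001,0.01,0,-0.001,0.005,-0.001,0.001,0.02,0,-0.001,0.008,-0.001,0.001,0.03,0,-0.001,0.008,-0.001,0.001,0.04,0,-0.001,0.008,-0.001,0.001,0.04,0,-0.001,0.008,-0.001,0.001,0.04,0,-0.001,0.008]

```text
clock: 2.2
eef_pos: [0.4714, 0.2107, 0.141]
tool_rot: [0.882, 0.472, -0.0, -0.0]
ft_force: [0.4, 0.2, 0.1]
grip_width: 0.0853
```

```bash
python3 mv.py .4725 .2095 .088 -.59;python3 look.py above2 180 180 140 140 110 160 90 90
```

```text
t 2.2 tcp [0.4714 0.2107 0.141 ] q [ 0.42  0.33 -0.12  1.13  0.    2.58] F [0.4 0.2 0.1] T [ 0.01 -0.   -0.01] w 0.0853
jaw yaw -0.589 tool z [-0.  0. -1.]
shift [-0.0004  0.0016  0.053 ] turn [-0.0002 -0.0001  0.0012]
```

View pics/above2.png

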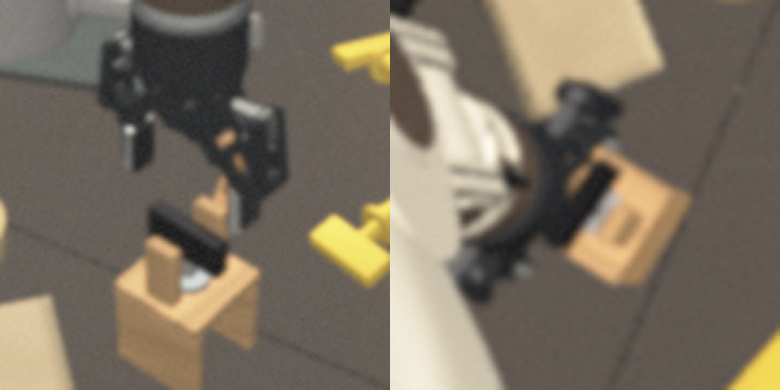

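The fingers straddle the wing. The tip midpoint is at crop x≈188 and the wing centre at ≈187. Continuing down.

Emit:
apply_moves:
  plan: [0,0.001,0.008,0,0,0,0,0.001,0.016,0,0,0,0,0.001,0.024,0,0,0,0,0.001,0.032,0,0,0,0,0.001,0.04,0,0,0,0,0.001,0.046,0,0,0,0,0.001,0.052,0,0,0,0,0.001,0.052,0,0,0,0,0.001,0.052,0,0,0]

```text
clock: 3.05
eef_pos: [0.4729, 0.2104, 0.0898]
tool_rot: [0.882, 0.471, 0.001, -0.0]
ft_force: [-0.2, 0.1, 0.8]
grip_width: 0.0852
```

```bash
python3 mv.py .4725 .2095 .088 -.59;python3 look.py above3 180 180 140 140 110 160 90 90
```

```text
t 3.05 tcp [0.4729 0.2104 0.0898] q [ 0.42  0.38 -0.19  1.    0.    2.58] F [-0.2  0.1  0.8] T [-0.03  0.04  0.01] w 0.0852
jaw yaw -0.589 tool z [ 0.001  0.001 -1.   ]
shift [-0.001   0.0002  0.0018] turn [ 0.0007 -0.0015  0.001 ]
```

View pics/above3.png

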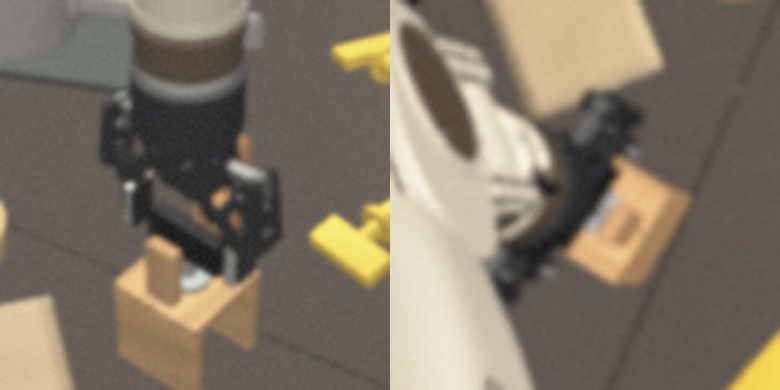

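The pads are at the wing's two ends. Closing.

Emit:
apply_moves:
  plan: [0,0,0.001,0,0,0,0,0,0.001,0,0,0,0,0,0.001,0,0,0,0,0,0.001,0,0,0,0,0,0.001,0,0,0,0,0,0.001,0,0,0,0,0,0.001,0,0,0,0,0,0.001,0,0,0]
  grip: 0.05

```text
clock: 3.82
eef_pos: [0.4738, 0.2108, 0.09]
tool_rot: [0.882, 0.471, 0.002, 0.0]
ft_force: [0.1, 0.2, 6.3]
grip_width: 0.065
```

```bash
python3 mv.py .4725 .2095 .18 -.59
```

```text
t 3.82 tcp [0.4738 0.2108 0.09  ] q [ 0.42  0.38 -0.19  1.    0.    2.58] F [0.1 0.2 6.3] T [0.03 0.1  0.04] w 0.065
jaw yaw -0.589 tool z [ 0.004  0.002 -1.   ]
shift [-0.0015 -0.0001 -0.09  ] turn [ 0.0021 -0.0037  0.001 ]
```

Emit:
apply_moves:
  plan: [0,0,-0.004,0,0,0,0,0,-0.01,0,0,0,0,0,-0.02,0,0,0,0,0,-0.032,0,0,0,0,0,-0.044,0,0,0,0,0,-0.056,0,0,0,0,0,-0.068,0,0,0,0,0,-0.08,0,0,0,0,0,-0.094,0,0,0,0,0,-0.11,0,0,0,0,0,-0.125,0,0,0,0,0,-0.14,0,0,0]

```text
clock: 4.82
eef_pos: [0.4723, 0.2102, 0.2302]
tool_rot: [0.882, 0.471, 0.001, -0.0]
ft_force: [0.1, -0.0, -3.4]
grip_width: 0.065
```

```bash
python3 mv.py .5205 -.1549 .225 -.08;python3 look.py lift 180 160 140 140 110 160 90 90
```

```text
t 4.82 tcp [0.4723 0.2102 0.2302] q [0.42 0.27 0.05 1.34 0.   2.58] F [ 0.1 -0.  -3.4] T [-0.03 -0.02 -0.01] w 0.065
jaw yaw -0.589 tool z [ 0.001  0.001 -1.   ]
shift [-0.2768  0.2428  0.005 ] turn [ 0.0011 -0.0013 -0.509 ]
```

View pics/lift.png

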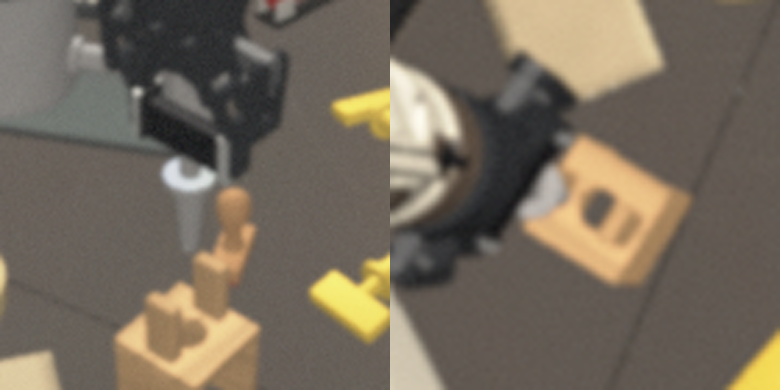

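The plug is lifted and upright (side collar ~(247,221), tip ~(248,250)), with 3.4 N of weight on the wrist. Moving over the tap.

Emit:
apply_moves:
  plan: [-0.008,0.007,0,0,0,-0.02,-0.028,0.025,0,0,0,-0.06,-0.054,0.047,0,0,0,-0.1,-0.082,0.072,0,0,0,-0.15,-0.11,0.096,0,0,0,-0.2,-0.138,0.121,0,0,0,-0.26,-0.166,0.146,0,0,0,-0.32,-0.194,0.17,0,0,0,-0.38,-0.222,0.195,0,0,0,-0.44,-0.25,0.219,0,0,0,-0.48,-0.268,0.235,0,0,0,-0.5,-0.277,0.243,0,0,0,-0.509]

```text
clock: 5.92
eef_pos: [0.5204, -0.1584, 0.2275]
tool_rot: [0.736, 0.677, 0.0, -0.0]
ft_force: [1.2, -0.0, -4.1]
grip_width: 0.0651
```

Emit:
apply_moves:
  plan: [0,0,0,0,0,0,0,0,0,0,0,0,0,0,0,0,0,0]

```text
clock: 6.17
eef_pos: [0.5204, -0.1542, 0.2281]
tool_rot: [0.735, 0.678, 0.001, -0.001]
ft_force: [0.4, 0.3, -4.7]
grip_width: 0.0652
```

```bash
python3 mv.py .5205 -.1549 .225 -.08;python3 look.py over 180 90 120 120 225 140 100 100
```

```text
t 6.17 tcp [ 0.5204 -0.1542  0.2281] q [-0.29  0.33  0.11  1.36  0.    1.36] F [ 0.4  0.3 -4.7] T [-0.03  0.04  0.01] w 0.0652
jaw yaw -0.08 tool z [ 0.     0.002 -1.   ]
shift [-0.0007  0.0001  0.0031] turn [ 0.0003 -0.0024  0.0002]
```

View pics/over.png

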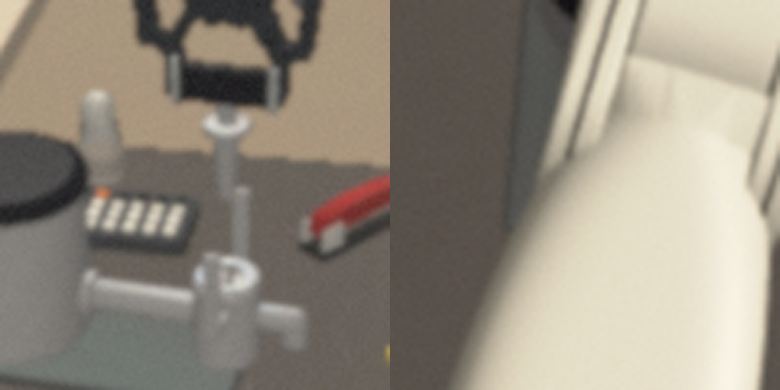

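```bash
python3 - <<'E'
from h import *
S=dict(np.load("side_over.npz"))
for p in((.5204,-.1542,.153),(.5204,-.1542,.213),(.5205,-.1549,.085)):print(proj(S,p))
g=cv2.cvtColor(S["pixels"],cv2.COLOR_RGB2GRAY)
m=cv2.resize(S["pixels"][120:210,215:285],(560,720),interpolation=cv2.INTER_CUBIC)[:,:,::-1]
m=cv2.resize(m,(466,600)); cv2.imwrite("pics/overz.png",m)
E
```

```text
(np.float64(249.26535866438374), np.float64(150.57882675646147))
(np.float64(249.4286875715808), np.float64(129.29031553082703))
(np.float64(249.09074060709938), np.float64(173.17045033451436))
```

View pics/overz.png

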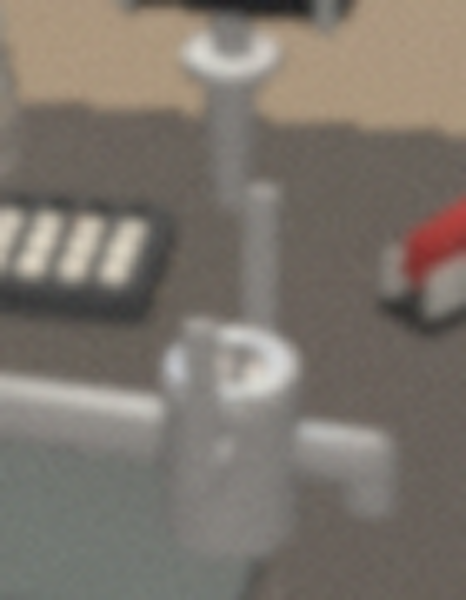

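The side view puts plug and rim in line within 0.5 px: the collar centre is at column ~249.7 and the rim centre ~249.8. The top view is blocked by the arm. Going down into the mouth while watching forces.

Emit:
apply_moves:
  plan: [0,0,0.008,0,-0.002,0,0,0,0.02,0,-0.002,0,0,0,0.032,0,-0.002,0,0,0,0.044,0,-0.002,0,0,0,0.056,0,-0.002,0,0,0,0.068,0,-0.002,0,0,0,0.078,0,-0.002,0,0,0,0.086,0,-0.002,0,0,0,0.093,0,-0.002,0,0,0,0.098,0,-0.002,0,0,0,0.1,0,-0.002,0,0,0,0.1,0,-0.002,0]

```text
clock: 7.27
eef_pos: [0.5208, -0.154, 0.1283]
tool_rot: [0.735, 0.678, 0.001, -0.0]
ft_force: [-1.3, 2.8, -5.1]
grip_width: 0.065
```

```bash
python3 mv.py .5205 -.1549 .11 -.08;python3 look.py in 200 110 100 100 225 140 100 100
```

```text
t 7.27 tcp [ 0.5208 -0.154   0.1283] q [-0.29  0.39 -0.06  1.12  0.    1.36] F [-1.3  2.8 -5.1] T [ 0.79  0.15 -0.03] w 0.065
jaw yaw -0.08 tool z [ 0.001  0.001 -1.   ]
shift [-0.001  -0.0003  0.0183] turn [ 0.0008 -0.0011  0.0005]
```

View pics/in.png

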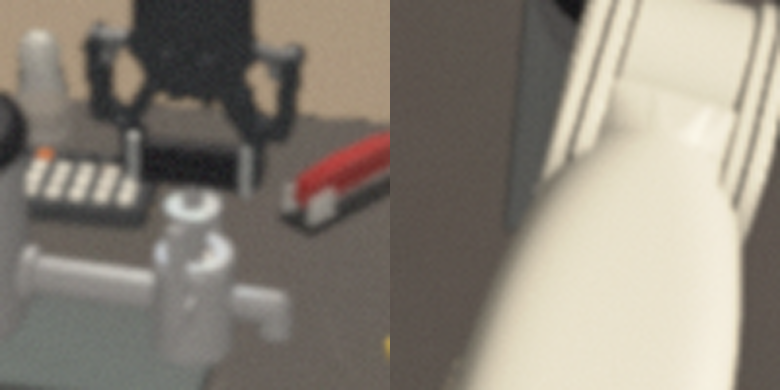

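The plug is entering (collar at side (249,163)), but a 2.8 N force towards +y says the bore lies slightly to +y. I shift that way and feel again.

Emit:
apply_moves:
  plan: [0.002,0,0,0,0,0,0.002,0,0,0,0,0,0.002,0,0,0,0,0,0.002,0,0,0,0,0]

```text
clock: 7.7
eef_pos: [0.5213, -0.1531, 0.1291]
tool_rot: [0.735, 0.678, 0.0, 0.001]
ft_force: [-1.7, 0.5, -4.0]
grip_width: 0.0651
```

```bash
for i in 1 2 3; do python3 mv.py .5205 -.1525 .11 -.08;done
```

```text
t 7.7 tcp [ 0.5213 -0.1531  0.1291] q [-0.29  0.39 -0.06  1.12 -0.    1.37] F [-1.7  0.5 -4. ] T [0.29 0.46 0.04] w 0.0651
jaw yaw -0.08 tool z [ 0.002 -0.001 -1.   ]
shift [ 0.0006 -0.0009  0.0191] turn [ 0.002   0.0012 -0.0002]
t 7.7 tcp [ 0.5213 -0.1531  0.1291] q [-0.29  0.39 -0.06  1.12 -0.    1.37] F [-1.7  0.5 -4. ] T [0.29 0.46 0.04] w 0.0651
jaw yaw -0.08 tool z [ 0.002 -0.001 -1.   ]
shift [ 0.0006 -0.0009  0.0191] turn [ 0.002   0.0012 -0.0002]
t 7.7 tcp [ 0.5213 -0.1531  0.1291] q [-0.29  0.39 -0.06  1.12 -0.    1.37] F [-1.7  0.5 -4. ] T [0.29 0.46 0.04] w 0.0651
jaw yaw -0.08 tool z [ 0.002 -0.001 -1.   ]
shift [ 0.0006 -0.0009  0.0191] turn [ 0.002   0.0012 -0.0002]
```

Emit:
apply_moves:
  plan: [0.0005,-0.0015,0,0,0,0,0.0005,-0.0015,0.003,0,0,0,0.0005,-0.0015,0.006,0,0,0,0.0005,-0.0015,0.009,0,0,0,0.0005,-0.0015,0.01,0,0,0,0.0005,-0.0015,0.01,0,0,0]

```text
clock: 8.2
eef_pos: [0.5199, -0.1522, 0.1184]
tool_rot: [0.735, 0.678, 0.0, 0.001]
ft_force: [-0.2, 0.3, -4.4]
grip_width: 0.065
```

```bash
python3 mv.py .5195 -.1525 .11 -.08
```

```text
t 8.2 tcp [ 0.5199 -0.1522  0.1184] q [-0.28  0.39 -0.08  1.09 -0.    1.37] F [-0.2  0.3 -4.4] T [0.15 0.14 0.01] w 0.065
jaw yaw -0.08 tool z [ 0.002 -0.001 -1.   ]
shift [-0.0003 -0.0004  0.0084] turn [ 0.0017  0.0005 -0.    ]
```

Centred. Going down gently to find the loose stop.

Emit:
apply_moves:
  plan: [0,0,0.001,0.001,0,0,0,0,0.002,0.001,0,0,0,0,0.003,0.001,0,0,0,0,0.004,0.001,0,0,0,0,0.004,0.001,0,0]

```text
clock: 8.62
eef_pos: [0.5198, -0.152, 0.1147]
tool_rot: [0.735, 0.678, 0.0, 0.0]
ft_force: [-1.5, 0.7, -2.4]
grip_width: 0.0651
```

Emit:
apply_moves:
  plan: [0,0,0.001,0,0,0,0,0,0.002,0,0,0,0,0,0.002,0,0,0]

```text
clock: 8.87
eef_pos: [0.5197, -0.1521, 0.1127]
tool_rot: [0.735, 0.678, 0.0, 0.0]
ft_force: [-2.2, 2.0, -1.7]
grip_width: 0.065
```

Emit:
apply_moves:
  plan: [0.001,-0.001,0,0,0,0,0.001,-0.001,0.001,0,0,0,0.001,-0.001,0.001,0,0,0,0.001,-0.001,0.001,0,0,0]

```text
clock: 9.2
eef_pos: [0.5194, -0.1515, 0.112]
tool_rot: [0.735, 0.678, 0.0, 0.001]
ft_force: [-0.2, -0.7, -4.0]
grip_width: 0.0654
```

```bash
python3 mv.py .5195 -.1525 .11 -.08;python3 look.py in2 200 110 100 100 225 140 100 100
```

```text
t 9.2 tcp [ 0.5194 -0.1515  0.112 ] q [-0.28  0.4  -0.09  1.08 -0.    1.37] F [-0.2 -0.7 -4. ] T [-0.15  0.15  0.04] w 0.0654
jaw yaw -0.08 tool z [ 0.002 -0.001 -1.   ]
shift [-0.001   0.0002  0.002 ] turn [ 0.0018  0.0012 -0.0002]
```

View pics/in2.png

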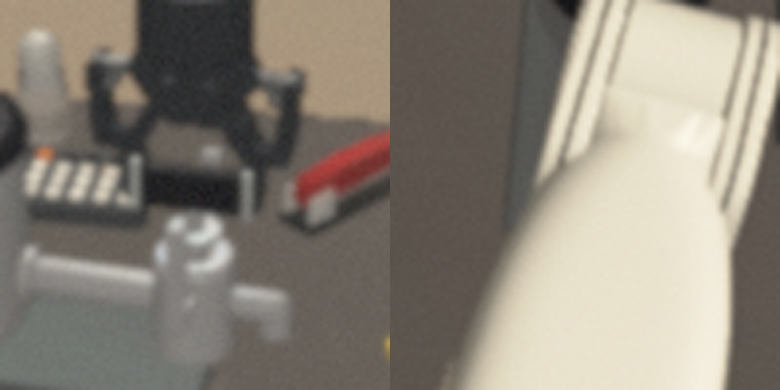

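Emit:
apply_moves:
  plan: [0,0,0.001,0,0,0,0,0,0.002,0,0,0,0,0,0.002,0,0,0]

```text
clock: 9.55
eef_pos: [0.5194, -0.1514, 0.1103]
tool_rot: [0.735, 0.678, 0.0, 0.001]
ft_force: [0.1, -0.8, 0.3]
grip_width: 0.0651
```

Emit:
apply_moves:
  plan: [0,0,0.001,0,0,0,0,0,0.001,0,0,0]

```text
clock: 9.72
eef_pos: [0.5194, -0.1514, 0.1095]
tool_rot: [0.735, 0.678, 0.0, 0.001]
ft_force: [-1.7, -0.8, 2.5]
grip_width: 0.0651
```

It's now resting on the jaws. Letting go.

Emit:
apply_moves:
  plan: [0,0,0,0,0,0,0,0,0,0,0,0,0,0,0,0,0,0,0,0,0,0,0,0,0,0,0,0,0,0,0,0,0,0,0,0,0,0,0,0,0,0]
  grip: 0.0854

```text
clock: 10.3
eef_pos: [0.5192, -0.1511, 0.1089]
tool_rot: [0.735, 0.678, 0.0, 0.001]
ft_force: [-0.7, -0.4, -0.2]
grip_width: 0.0851
```

```bash
python3 mv.py .5195 -.1515 .2 -.08;python3 look.py rel 200 110 100 100 225 140 100 100
```

```text
t 10.3 tcp [ 0.5192 -0.1511  0.1089] q [-0.28  0.4  -0.1   1.07 -0.    1.37] F [-0.7 -0.4 -0.2] T [0.03 0.01 0.07] w 0.0851
jaw yaw -0.08 tool z [ 0.001 -0.001 -1.   ]
shift [-0.0004  0.0005 -0.0911] turn [0.0013 0.0005 0.0001]
```

View pics/rel.png

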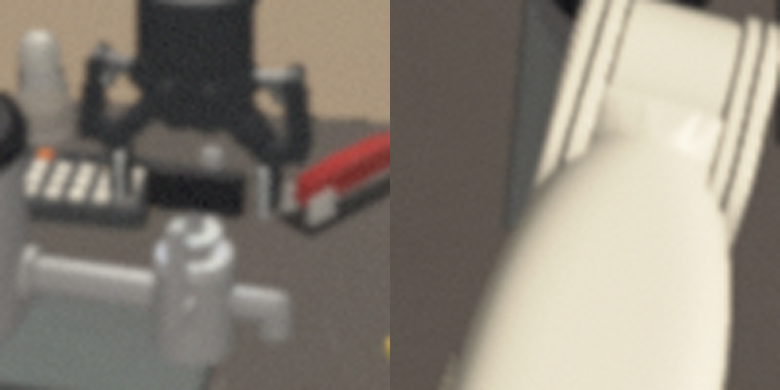

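Released, with the plug standing and the wing along the spout. Raising and turning the hand to take the flat sides.

Emit:
apply_moves:
  plan: [0,0,-0.01,0,0,0,0,0,-0.025,0,0,0,0,0,-0.045,0,0,0,0,0,-0.065,0,0,0,0,0,-0.08,0,0,-0.1,0,0,-0.09,0,0,-0.22,0,0,-0.091,0,0,-0.34,0,0,-0.091,0,0,-0.46,0,0,-0.091,0,0,-0.58,0,0,-0.091,0,0,-0.7,0,0,-0.091,0,0,-0.82,0,0,-0.091,0,0,-0.94]

```text
clock: 11.4
eef_pos: [0.5191, -0.1511, 0.2009]
tool_rot: [0.345, 0.939, -0.0, 0.001]
ft_force: [-0.0, 0.4, 0.3]
grip_width: 0.0853
```

Emit:
apply_moves:
  plan: [0,0,0,0,0,-0.12,0,0,0,0,0,-0.24,0,0,0,0,0,-0.36,0,0,0,0,0,-0.48,0,0,0,0,0,-0.6,0,0,0,0,0,-0.631,0,0,0,0,0,-0.631,0,0,0,0,0,-0.631]
  grip: 0.036

```text
clock: 12.07
eef_pos: [0.5191, -0.1511, 0.2006]
tool_rot: [0.04, 0.999, -0.0, 0.001]
ft_force: [0.2, -0.3, 0.6]
grip_width: 0.0358
```

```bash
python3 mv.py .5195 -.1515 .145 1.491;python3 look.py rot 200 90 100 100 225 140 100 100
```

```text
t 12.07 tcp [ 0.5191 -0.1511  0.2006] q [-0.28  0.33  0.05  1.29 -0.   -0.2 ] F [ 0.2 -0.3  0.6] T [ 0.   -0.08  0.02] w 0.0358
jaw yaw 1.49 tool z [ 0.002 -0.001 -1.   ]
shift [-0.0003 -0.0003  0.0556] turn [-0.0007  0.002  -0.0011]
```

View pics/rot.png

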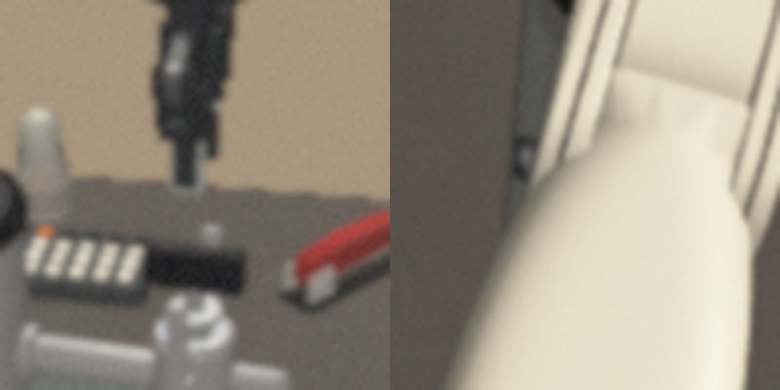

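```bash
python3 - <<'E'
from h import *
S=dict(np.load("side_rot.npz"));g=S["pixels"].astype(int).max(2)
for th in(55,65,75):
    m,ce,st=blob(S,(g<th).astype(np.uint8),(230,148,40,22));print(ce,st,axis(m),[plane(S,*ce,z) for z in(.131,.133)])
for p in((.5195,-.1515,.131),(.5195,-.1515,.128)):
  print(proj(S,p))
a=-.08;d=.033*np.array([np.cos(a),np.sin(a),0]);A=proj(S,(.5195,-.1515,.131)+d);B=proj(S,(.5195,-.1515,.131)-d);print(np.arctan2(A[1]-B[1],A[0]-B[0])-np.pi)
E
```

```text
[249.435 158.98 ] [237 154  25  11 200] 0.11412349579880937 [array([ 0.51923385, -0.15006389,  0.131     ]), array([ 0.51879212, -0.14685113,  0.133     ])]
[249.54918033 158.79508197] [237 153  26  13 244] 0.09298301453990578 [array([ 0.51907386, -0.15098532,  0.131     ]), array([ 0.51863262, -0.14776978,  0.133     ])]
[247.91233766 159.23376623] [230 152  33  16 308] -0.08085933192450355 [array([ 0.52285002, -0.14827405,  0.131     ]), array([ 0.52239736, -0.1450667 ,  0.133     ])]
(np.float64(249.41043633487382), np.float64(158.6754038147364))
(np.float64(249.40237376200147), np.float64(159.68918037533118))
-6.158949981558612
```

The wing measures (0.519, −0.151, 0.131), along the spout, and agrees with the prediction. Going down beside the flat sides.

Emit:
apply_moves:
  plan: [0,0,0.01,0,0.002,0,0,0,0.02,0,0.002,0,0,0,0.03,0,0.002,0,0,0,0.04,0,0.002,0,0,0,0.05,0,0.002,0,0,0,0.06,0,0.002,0,0,0,0.07,0,0.002,0,0,0,0.08,0,0.002,0,0,0,0.088,0,0.002,0,0,0,0.088,0,0.002,0,0,0,0.088,0,0.002,0]

```text
clock: 13.08
eef_pos: [0.5187, -0.151, 0.1114]
tool_rot: [0.04, 0.999, -0.0, -0.001]
ft_force: [0.1, 0.1, -0.1]
grip_width: 0.036
```

```bash
python3 mv.py .5192 -.1512 .112 1.491;python3 look.py dn 200 90 100 100 225 140 100 100
```

```text
t 13.08 tcp [ 0.5187 -0.151   0.1114] q [-0.28  0.4  -0.09  1.08 -0.   -0.2 ] F [ 0.1  0.1 -0.1] T [-0.    0.02  0.01] w 0.036
jaw yaw 1.491 tool z [-0.002 -0.    -1.   ]
shift [-0.0005 -0.0001 -0.0006] turn [-0.0003 -0.002  -0.    ]
```

View pics/dn.png

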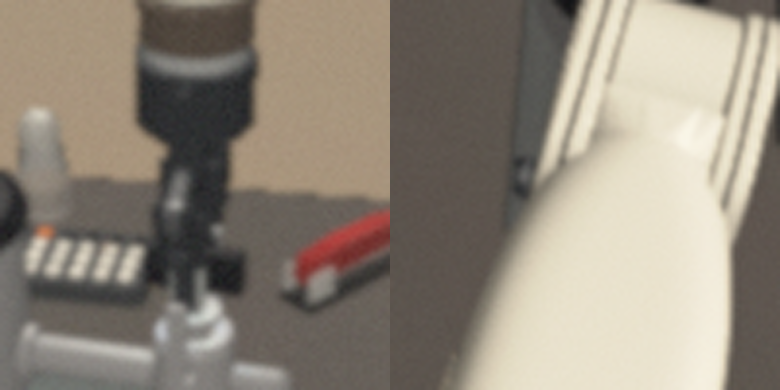

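Emit:
apply_moves:
  plan: [0,0,0,0,0,0,0,0,0,0,0,0,0,0,0,0,0,0,0,0,0,0,0,0,0,0,0,0,0,0,0,0,0,0,0,0]
  grip: 0.003

```text
clock: 13.68
eef_pos: [0.5195, -0.1519, 0.1125]
tool_rot: [0.04, 0.999, -0.001, 0.0]
ft_force: [-0.0, -3.7, 1.8]
grip_width: 0.0132
```

```bash
python3 mv.py .5192 -.1512 .112 1.491
```

```text
t 13.68 tcp [ 0.5195 -0.1519  0.1125] q [-0.28  0.4  -0.09  1.08 -0.   -0.2 ] F [-0.  -3.7  1.8] T [-1.03 -0.06  0.01] w 0.0132
jaw yaw 1.491 tool z [ 0.    -0.002 -1.   ]
shift [0.0004 0.0007 0.0005] turn [-0.0021  0.0005 -0.0005]
```

Emit:
apply_moves:
  plan: [0,-0.001,0,0,0,0.03,0,-0.001,0.001,0,0,0.08,0,-0.001,0.0015,0,0,0.13,0,-0.001,0.002,0,0,0.18]

```text
clock: 14.02
eef_pos: [0.5197, -0.1523, 0.1111]
tool_rot: [0.131, 0.991, -0.0, 0.001]
ft_force: [-1.3, -2.6, 6.3]
grip_width: 0.0132
```

```bash
python3 mv.py .5192 -.1512 .11 1.31
```

```text
t 14.02 tcp [ 0.5197 -0.1523  0.1111] q [-0.28  0.4  -0.09  1.07 -0.   -0.02] F [-1.3 -2.6  6.3] T [-0.47  0.24  0.07] w 0.0132
jaw yaw 1.309 tool z [ 0.001 -0.001 -1.   ]
shift [0.0008 0.001  0.0011] turn [-0.0006  0.0013 -0.0014]
```

Emit:
apply_moves:
  plan: [0,0,0.0005,0,0,0.04,0,0,0.001,0,0,0.08,0,0,0.0015,0,0,0.12,0,0,0.002,0,0,0.16,0,0,0.0025,0,0,0.2,0,0,0.003,0,0,0.24]

```text
clock: 14.52
eef_pos: [0.5199, -0.1525, 0.1093]
tool_rot: [0.248, 0.969, -0.0, 0.001]
ft_force: [-2.4, -1.5, 12.7]
grip_width: 0.0132
```

```bash
python3 mv.py .5192 -.1512 .11 1.31
```

```text
t 14.52 tcp [ 0.5199 -0.1525  0.1093] q [-0.28  0.4  -0.1   1.07 -0.    0.22] F [-2.4 -1.5 12.7] T [-0.51  0.73  0.12] w 0.0132
jaw yaw 1.069 tool z [ 0.002 -0.002 -1.   ]
shift [ 0.0013  0.0008 -0.0007] turn [-0.0006  0.0027 -0.2409]
```

Emit:
apply_moves:
  plan: [0.0003,-0.0006,0.0008,0,0,0.04,0.0003,-0.0006,0.0013,0,0,0.08,0.0003,-0.0006,0.0018,0,0,0.12,0.0003,-0.0006,0.0023,0,0,0.16,0.0003,-0.0006,0.0028,0,0,0.2,0.0003,-0.0006,0.0033,0,0,0.24]

```text
clock: 15.02
eef_pos: [0.52, -0.1528, 0.1074]
tool_rot: [0.362, 0.932, 0.0, 0.002]
ft_force: [-4.1, -0.8, 20.0]
grip_width: 0.0134
```

```bash
python3 mv.py .5192 -.1512 .11 1.31; python3 look.py tw 200 110 100 100 225 140 100 100
```

```text
t 15.02 tcp [ 0.52   -0.1528  0.1074] q [-0.29  0.4  -0.1   1.06 -0.    0.46] F [-4.1 -0.8 20. ] T [-0.17  1.1   0.1 ] w 0.0134
jaw yaw 0.829 tool z [ 0.004 -0.001 -1.   ]
shift [ 0.0016  0.0006 -0.0026] turn [ 0.0008  0.0045 -0.4806]
```

View pics/tw.png

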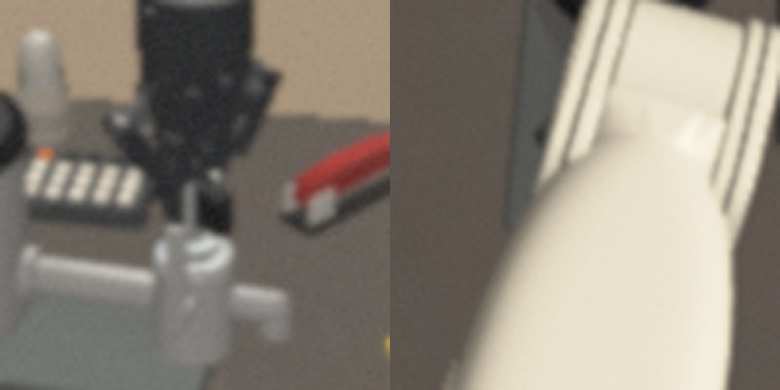

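Emit:
apply_moves:
  plan: [0.0007,-0.0007,0.0001,0,0.002,0.05,0.0007,-0.0007,0.0004,0,0.003,0.1,0.0007,-0.0007,0.0008,0,0.003,0.15,0.0007,-0.0007,0.0012,0,0.003,0.2]

```text
clock: 15.45
eef_pos: [0.5199, -0.153, 0.1065]
tool_rot: [0.454, 0.891, 0.001, 0.002]
ft_force: [-3.1, -1.0, 18.8]
grip_width: 0.0135
```

```bash
python3 mv.py .5192 -.1512 .11 1.31
```

```text
t 15.45 tcp [ 0.5199 -0.153   0.1065] q [-0.29  0.4  -0.1   1.06  0.    0.65] F [-3.1 -1.  18.8] T [-0.19  0.8   0.14] w 0.0135
jaw yaw 0.629 tool z [ 0.004  0.    -1.   ]
shift [ 0.0018  0.0005 -0.0035] turn [ 0.0027  0.0032 -0.6808]
```

Emit:
apply_moves:
  plan: [0.0003,-0.0003,0.0006,0,0.002,0.04,0.0005,-0.0005,0.001,0,0.003,0.08,0.0005,-0.0005,0.0014,0,0.003,0.12,0.0005,-0.0005,0.0018,0,0.003,0.16,0.0005,-0.0005,0.0022,0,0.003,0.2]

```text
clock: 15.87
eef_pos: [0.5199, -0.1531, 0.1054]
tool_rot: [0.54, 0.842, 0.002, 0.001]
ft_force: [-3.8, 0.2, 23.7]
grip_width: 0.0136
```

```bash
python3 mv.py .5192 -.1512 .11 1.31
```

```text
t 15.87 tcp [ 0.5199 -0.1531  0.1054] q [-0.29  0.41 -0.1   1.06  0.    0.85] F [-3.8  0.2 23.7] T [-0.22  1.02  0.19] w 0.0136
jaw yaw 0.43 tool z [ 0.004  0.002 -1.   ]
shift [ 0.002   0.0002 -0.0046] turn [ 0.0047  0.0021 -0.8804]
```

Emit:
apply_moves:
  plan: [0,-0.0005,0.0002,0.002,0.002,0.04,0,-0.0005,0.0004,0.002,0.002,0.08,0,-0.0005,0.0006,0.002,0.002,0.12,0,-0.0005,0.0008,0.002,0.002,0.16,0,-0.0005,0.001,0.002,0.002,0.2,0,-0.0005,0.0012,0.002,0.002,0.24]

```text
clock: 16.37
eef_pos: [0.5197, -0.1533, 0.1045]
tool_rot: [0.637, 0.771, 0.002, -0.0]
ft_force: [-2.4, -1.3, 23.9]
grip_width: 0.0134
```

```bash
python3 mv.py .5192 -.1512 .11 1.31; python3 look.py tw2 200 110 100 100 225 140 100 100
```

```text
t 16.37 tcp [ 0.5197 -0.1533  0.1045] q [-0.29  0.41 -0.1   1.06  0.    1.09] F [-2.4 -1.3 23.9] T [-0.15  0.81  0.21] w 0.0134
jaw yaw 0.19 tool z [ 0.003  0.004 -1.   ]
shift [ 0.0022 -0.0001 -0.0055] turn [ 4.7000e-03 -7.0000e-04 -1.1201e+00]
```

View pics/tw2.png

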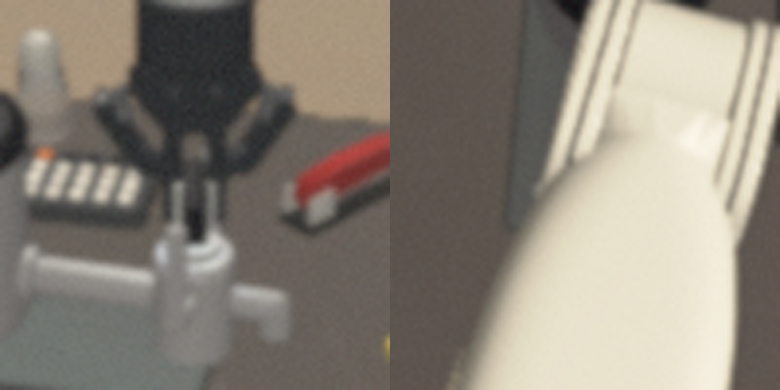

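Emit:
apply_moves:
  plan: [0,-0.0003,0.0002,0.003,0,0.04,0,-0.0003,0.0004,0.003,0,0.08,0,-0.0003,0.0006,0.003,0,0.12,0,-0.0003,0.0008,0.003,0,0.16,0,-0.0003,0.001,0.003,0,0.2,0,-0.0003,0.0012,0.003,0,0.24,0,-0.0003,0.0014,0.003,0,0.28]

```text
clock: 17.05
eef_pos: [0.5198, -0.1534, 0.1035]
tool_rot: [0.738, 0.675, 0.001, -0.001]
ft_force: [-1.9, -0.5, 24.5]
grip_width: 0.0132
```

```bash
python3 mv.py .5192 -.1512 .11 1.31
```

```text
t 17.05 tcp [ 0.5198 -0.1534  0.1035] q [-0.29  0.41 -0.1   1.06  0.    1.37] F [-1.9 -0.5 24.5] T [-0.12  0.86  0.28] w 0.0132
jaw yaw -0.09 tool z [ 0.001  0.003 -1.   ]
shift [ 0.0021 -0.0008 -0.0065] turn [ 0.0026 -0.0024 -1.3999]
```

At a quarter turn and not yet on the rim by my reckoning. Working to and fro.

Emit:
apply_moves:
  plan: [0,0,0,0.002,0,-0.04,0,0,0.0002,0.002,0,-0.09,0,0,0.0004,0.002,0,-0.14,0,0,0.0006,0.002,0,-0.19,0,0,0.0008,0.002,0,-0.24,0,0,0.001,0.002,0,-0.29]

```text
clock: 17.55
eef_pos: [0.5199, -0.1535, 0.1028]
tool_rot: [0.632, 0.775, 0.001, -0.001]
ft_force: [-4.0, -0.5, 27.4]
grip_width: 0.0135
```

```bash
python3 mv.py .5192 -.1512 .11 1.31
```

```text
t 17.55 tcp [ 0.5199 -0.1535  0.1028] q [-0.29  0.41 -0.1   1.06  0.    1.08] F [-4.  -0.5 27.4] T [-0.    0.88 -0.41] w 0.0135
jaw yaw 0.203 tool z [-0.001  0.003 -1.   ]
shift [ 0.0025 -0.0002 -0.0072] turn [ 0.0016 -0.003  -1.1075]
```

Emit:
apply_moves:
  plan: [0,-0.0004,-0.0004,0,0,0.04,0,-0.0004,-0.0003,0,0,0.09,0,-0.0004,-0.0002,0,0,0.14,0,-0.0004,-0.0001,0,0,0.19,0,-0.0004,0,0,0,0.24,0,-0.0004,0.0002,0,0,0.283]

```text
clock: 18.05
eef_pos: [0.5199, -0.1531, 0.1028]
tool_rot: [0.736, 0.677, 0.001, -0.001]
ft_force: [-4.2, 0.4, 27.9]
grip_width: 0.0133
```

```bash
python3 mv.py .5192 -.1512 .11 1.31; python3 look.py tw3 220 135 60 60 225 140 100 100
```

```text
t 18.05 tcp [ 0.5199 -0.1531  0.1028] q [-0.29  0.41 -0.1   1.06  0.    1.36] F [-4.2  0.4 27.9] T [0.09 0.78 0.53] w 0.0133
jaw yaw -0.082 tool z [-0.     0.004 -1.   ]
shift [ 0.0019 -0.0009 -0.0072] turn [ 0.0021 -0.0032 -1.3923]
```

View pics/tw3.png

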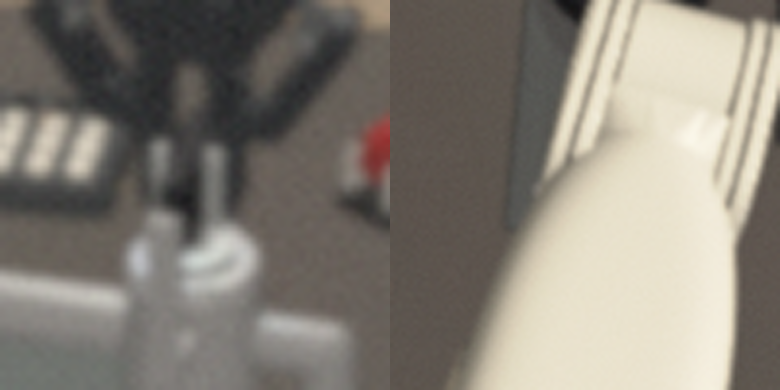

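TCP z no longer sinks over a 0.57 rad to-and-fro at ~27 N, so it is probably on the rim. I ease off, let go, and check with clear views.

Emit:
apply_moves:
  plan: [0,0,-0.001,0,0,0,0,0,-0.002,0,0,0,0,0,-0.003,0,0,0,0,0,-0.0035,0,0,0]

```text
clock: 18.48
eef_pos: [0.5193, -0.1532, 0.1029]
tool_rot: [0.735, 0.678, 0.0, -0.002]
ft_force: [2.9, -0.9, 6.2]
grip_width: 0.0135
```

Emit:
apply_moves:
  plan: [0,0,0,0,0,0,0,0,0,0,0,0,0,0,0,0,0,0,0,0,0,0,0,0,0,0,0,0,0,0,0,0,-0.01,0,0,0,0,0,-0.025,0,0,0,0,0,-0.05,0,0,0,0,0,-0.08,0,0,0,0,0,-0.1,0,0,0]
  grip: 0.04

```text
clock: 19.32
eef_pos: [0.5174, -0.1535, 0.203]
tool_rot: [0.735, 0.678, -0.002, -0.005]
ft_force: [0.9, 0.4, 0.5]
grip_width: 0.0396
```

```bash
python3 mv.py .42 .05 .25 -.08; python3 look.py up 220 130 60 60 225 140 100 100
```

```text
t 19.32 tcp [ 0.5174 -0.1535  0.203 ] q [-0.29  0.34  0.07  1.31  0.    1.36] F [0.9 0.4 0.5] T [-0.02 -0.09 -0.01] w 0.0396
jaw yaw -0.082 tool z [-0.01   0.005 -1.   ]
shift [ 0.195  -0.1142 -0.0451] turn [-0.0099 -0.0041 -0.002 ]
```

View pics/up.png

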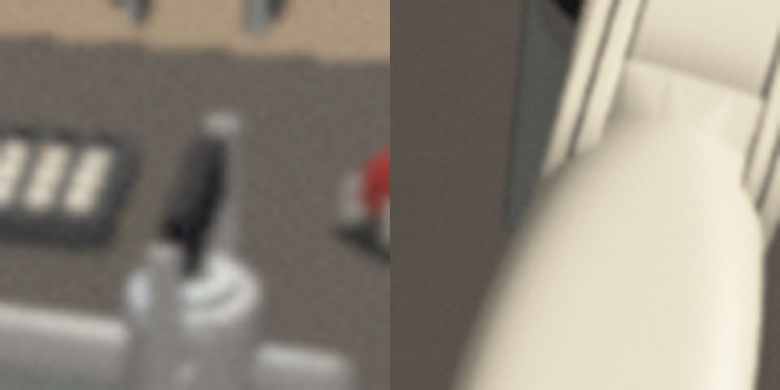

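Emit:
apply_moves:
  plan: [0.02,-0.012,-0.01,0,0,0,0.05,-0.03,-0.025,0,0,0,0.085,-0.05,-0.04,0,0,0,0.12,-0.07,-0.045,0,0,0,0.15,-0.09,-0.045,0,0,0,0.18,-0.11,-0.045,0,0,0,0.2,-0.115,-0.045,0,0,0,0.2,-0.115,-0.045,0,0,0]

```text
clock: 20.08
eef_pos: [0.4174, 0.0581, 0.2472]
tool_rot: [0.734, 0.679, -0.002, -0.007]
ft_force: [-0.1, -0.3, 0.3]
grip_width: 0.0398
```

```bash
python3 look.py away 220 130 60 60 255 170 50 50
```

```text
(no output)
```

View pics/away.png

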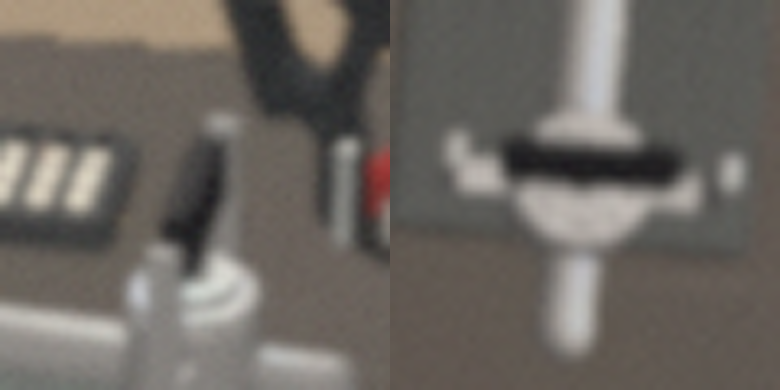

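```bash
python3 - <<'E'
from h import *
T=dict(np.load("top_away.npz"));S=dict(np.load("side_away.npz"))
gt=T["pixels"].astype(int).max(2);gs=S["pixels"].astype(int).max(2)
mt,ct,_=blob(T,(gt<80).astype(np.uint8),(262,180,35,20));a=axis(mt)
for z in(.122,.125):
  p=plane(T,*ct,z);q=plane(T,ct[0]+5*np.cos(a),ct[1]+5*np.sin(a),z);print("top",ct,p,np.arctan2(*(q-p)[1::-1]))
ms,cs,st=blob(S,(gs<70).astype(np.uint8),(240,145,18,32));print("side",cs,st,"tri",tri(ray(T,*ct),ray(S,*cs)))
d=np.array([.08*.033,.033,0])*1
c=np.array([.5193,-.1525,0])
for h in(0,.003):
  print(h,[tuple(np.round(proj(S,c+s*d+[0,0,.137+h]),1)) for s in(1,-1)],"ctr",np.round(proj(S,c+[0,0,.122+h]),2),"collar",np.round(proj(S,c+[0,0,.091+h]),2),"rim",np.round(proj(S,c+[0,0,.085]),2))
m=S["pixels"][140:185,230:270];cv2.imwrite("pics/awayz.png",cv2.resize(m,None,fx=13,fy=13,interpolation=cv2.INTER_CUBIC)[:,:,::-1])
E
```

```text
top [280.57142857 190.33928571] [ 0.52140804 -0.15532313  0.122     ] -1.6192993925693733
top [280.57142857 190.33928571] [ 0.52103065 -0.15511198  0.125     ] -1.6192993925693793
side [249.8902439  161.23170732] [245 152   9  19  82] tri (array([ 0.52013227, -0.15545129,  0.12117116]), np.float64(0.0027433508478113037))
0 [(np.float64(246.6), np.float64(163.3)), (np.float64(252.4), np.float64(149.9))] ctr [249.52 161.51] collar [249.44 171.76] rim [249.42 173.72]
0.003 [(np.float64(246.6), np.float64(162.2)), (np.float64(252.4), np.float64(148.9))] ctr [249.53 160.5 ] collar [249.44 170.78] rim [249.42 173.72]
```

View pics/awayz.png

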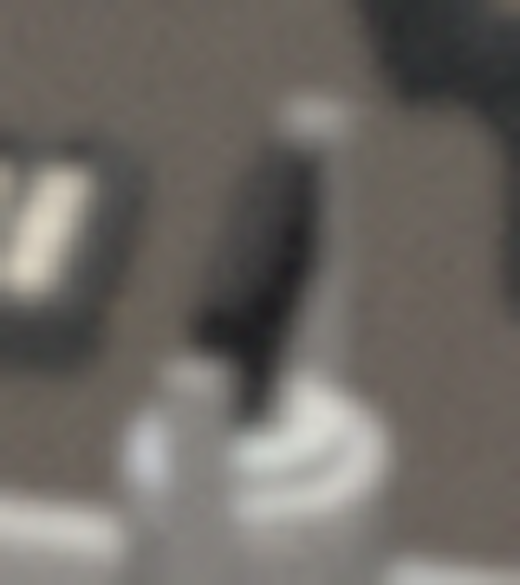

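```bash
python3 - <<'E'
from h import *
a=np.load("top0.npz")["pixels"].astype(int);b=np.load("top_away.npz")["pixels"].astype(int)
for n,(x,y,w,h) in dict(stapler=(325,205,48,42),calc=(320,130,35,52),tape=(168,122,45,42)).items():
    print(n,np.abs(a-b)[y:y+h,x:x+w].max(2).mean())
c=np.load("side0.npz")["pixels"].astype(int);d=np.load("side_above3.npz")["pixels"].astype(int);e=np.load("side_away.npz")["pixels"].astype(int)
print("stamp side",np.abs(c-e)[225:268,252:275].max(2).mean())
from workcell import bot,sensors
print(sensors.get_obs()["ft_force"]); bot.job_done()
E
```

```text
stapler 6.240575396825397
calc 6.656593406593407
tape 7.284656084656085
stamp side 8.337714863498483
[-0.41347483 -0.38919335 -0.35851828]
the job is handed in; nothing more can be done
```

The plug is in the tap with its wing across the spout, and I handed the job in at about 20 s. No verdict is reported.

**What I did:** I took the plug off the stand by the wing's two ends and set it loosely in the bore with the wing along the spout, correcting about 2–3 mm by feel. I let go there. I then took it by the flat sides, pressed while turning it a quarter turn and worked it to and fro at the end. Then I let go and moved the arm clear.

**Last checks:**
- **Depth:** the plug stopped sinking (tool height held at 0.1028 m) while still turning, which points to the collar being on the rim. The two cameras put the wing centre at 0.121 m, against 0.122 m when home. The camera rays missed each other by 2.7 mm, so the cameras alone cannot confirm the 2 mm limit.
- **Wing angle:** about 0.03 rad off straight across, well inside 0.2 rad.
- **Centring:** the top camera placed the plug 2–3 mm further to −y than the hand did during pressing, which is within what the cameras can tell. I take the bore to have centred it.
- **Force:** the highest wrist reading was 27.9 N. I could not read the seat joint itself; with the plug's weight, I estimate about 31 N on the jaws.
- **Loose stand stage:** the collar was about 10 mm above the rim, estimated from the tool height.
- **Other things:** before-and-after pictures of the stapler, calculator, tape and stamp show only noise-level differences. I did not measure the plug's tilt separately.

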